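# Set out an eyelet-setting station

### The job

Set out the eyelet station on the grey board: stand the yellow-handled hole cutter on the middle of the white nylon block, put the round dark steel die on the middle of the green anvil, and stand the red-handled brass setter centred on top of the die. Put the orange-lidded pot on the board midway between the two blocks, and the blue-lidded pot on the board straight behind the anvil (behind is the side away from the board's orange edge), with a gap of about 40 mm between pot and anvil. Everything stands upright, and the mug of pens and the hand roller stay where they are.

Things in the scene. Friction and masses are not known exactly. Their poses are not given: they have to be found in the camera images.
- board: flat grey plastic board fixed to the bench, 195 (x) x 300 (y) x 5 mm thick, with a 14 mm orange stripe along its front edge. Origin: on its underside (bench level), at the point midway between the two blocks, 55 mm behind the front edge. Its x axis points from the orange edge to the back (away from the robot, turned at most 0.25 rad), y to the left, z up.
- anvil: green square steel block fixed on the board, 70 x 70 x 35 mm high (flat top 60 x 60 mm). Origin: centre of its underside, 5 mm above the bench; axes parallel to the board's, x to the back. It stands 110 mm left or right of the board's origin, the nylon block on the opposite side.
- nylon: white square nylon block fixed on the board, 70 x 70 x 35 mm high, flat top. Origin: centre of its underside, 5 mm above the bench; axes parallel to the board's.
- die: loose dark steel disc with a bright band, diameter 44 mm, 30 mm high, flat top and bottom, about 0.3 kg. Origin: centre of its underside; z up.
- setter: loose brass setting tool standing upright, 85 mm high: foot diameter 30 mm (12 mm high), shank diameter 22 mm from 12 to 40 mm, red handle diameter 28 mm from 40 to 85 mm; 0.2 kg. Origin: centre of its underside; z up.
- cutter: loose hole cutter standing upright, 95 mm high: dark steel foot diameter 32 mm up to 35 mm, neck diameter 24 mm from 35 to 45 mm, yellow handle diameter 32 mm from 45 to 95 mm; 0.22 kg. Origin: centre of its underside; z up.
- orange_pot: loose closed white pot with an orange lid, diameter 52 mm, 54 mm high (lid the top 14 mm), about 0.15 kg. Origin: centre of its underside; z up.
- blue_pot: loose closed white pot with a blue lid, diameter 52 mm, 54 mm high (lid the top 14 mm), about 0.15 kg. Origin: centre of its underside; z up.
- mug: bystander: white handleless mug, diameter 72 mm, 90 mm high, with three pens reaching to about 140 mm. Origin: centre of its underside. Leave it alone.
- seam_roller: bystander: lying hand roller, wooden handle 110 x 26 x 26 mm along its x axis, black rubber roller diameter 32 mm, 45 mm wide, at its +x end (100 mm from the origin). Origin: under the handle, 15 mm from the handle's middle towards the roller. Leave it alone.
Mind the look-alikes: they are no part of the job. Several things have the shape of the setter; the one meant has the colours described above.

How it is judged (in metres and radians):
At the end, for the whole second after the job is handed in: Cutter on the nylon block and die on the anvil, each within 12 mm of its middle; setter on the die within 10 mm; orange pot on the board within 15 mm of midway; blue pot on the board, its axis 100 mm behind the anvil's middle, within 15 mm each way. All upright within 0.1 rad, at rest (horizontal distance between cutter and nylon below 0.012 m and z of cutter in the frame of nylon between 0.031 and 0.039 m and horizontal distance between die and anvil below 0.012 m and z of die in the frame of anvil between 0.031 and 0.039 m and horizontal distance between setter and die below 0.01 m and z of setter in the frame of die between 0.026 and 0.034 m and horizontal distance between orange_pot and board below 0.015 m and z of orange_pot in the frame of board between 0.001 and 0.009 m and x of blue_pot in the frame of anvil between 0.085 and 0.115 m and y of blue_pot in the frame of anvil between -0.015 and 0.015 m and z of blue_pot in the frame of board between 0.001 and 0.009 m and angle between each of die, setter, cutter, orange_pot, blue_pot's own z axis and vertical below 0.1 rad and linear speed of each of die, setter, cutter, orange_pot, blue_pot below 0.02 m/s); the robot touches nothing.
It fails at once if the mug of pens is moved more than 20 mm or tipped (distance of mug from where it was at the start of the episode above 0.02 m or angle between mug's own z axis and vertical above 0.3 rad).
It fails at once if the hand roller is moved more than 20 mm (distance of seam_roller from where it was at the start of the episode above 0.02 m).
It also fails if it takes over 125 s, if anything falls off the work surface, if the arm or the gripper's body presses on something with over 40 N, if the wrist force passes 120 N, or if a joint passes its speed limit or range.

### The arm

A 6-joint arm with a two-finger parallel gripper is mounted at the origin on the work surface. World frame = base frame: x ahead of the robot, y to its left, z up, the work surface at z = 0. Lengths are in mm, angles in degrees, forces in N, time in s.
With the tool pointing down it reaches from about 325 to 775 mm from the base axis. Payload 5.5 kg.
Tool frame: the origin (TCP) lies on the mounting face of the last link; the fingertips stand 173 mm ahead of it and the grasp point (between the pads) lies 155 mm ahead of it; y points along the fingers, z is the direction in which the jaws open and shut, and the axes are right-handed (so a half turn about y gives the same grasp; the last joint's range is limited). The gripper opens to 85 mm and grips with 20 to 120 N. Pads are 22 mm wide; open, the fingers measure 114 mm over their backs; the gripper's body (76 mm by 85 mm) begins 54 mm behind the grasp point. The pads swing forward as they close: fully open they stand 13 mm farther back than shut.
Start: joints at [-76.759, 5.22, 70.514, -0, 104.267, -3.249], TCP at [170.306, -575.338, 404.675] pointing down, gripper open.
Joint ranges: [-164.24, 164.24], [-49.07, 125.15], [9.68, 141.18], [-86.29, 266.29], [3.28, 154.24], [-151.56, 151.56]. Speed limits (degrees/s): [147.25, 147.25, 172.46, 180, 180, 180].

### API

Orientations are given as a 3x3 rotation matrix whose columns are the frame's x, y, z axes.
In Python, from rig import readout, vision, close_job gives the robot as it stands. The module is installed in compiled form; this text tells all that it offers.
- The arm moves only by the tool jog_arm, never from a script. Its argument "targets" is text: rows parted by semicolons, each of 7 numbers parted by spaces: the closure, from -1 (fully open) to 1 (shut), then the shift along the tool's x, y, z in m, then the turn, a rotation vector about the tool's x, y, z in degrees. In form: jaw tx ty tz wx wy wz; .... A call has 1 to 20 rows; each row is the pose to reach, as a shift and turn from the pose measured when the call began, along the tool's axes at that moment; what a row does not reach only later rows make up. A row lasts 1/12 s, in which the tool goes at most 41.7 mm and 7.16 degrees, less where a joint would pass 70% of its speed; a pose out of reach is approached as far as the arm can. A call with a gripper value outside its range is refused whole. The fingers move at their own pace and stop on an object; "newtons" is the grip in N (left out, the last holds). Time passes only in rows, so rows that repeat a pose let the fingers close. It gives the time, the measured TCP pose, the force and the opening at its end, in the units of the state.
- readout.read_state(): the state, without advancing time (a new reading comes with each control period).
- vision.grab_frame(name): name is "scene" or "top" or "wrist"; returns a dict with "image" (480x640x3 uint8, red, green, blue), "vertical_fov" (degrees; the focal length in pixels is half the picture's height over the tangent of half this angle, whatever the lens; pixels are square), "cx", "cy" (the principal point, pixels), "origin" and "orientation" of the camera in the world. Camera axes: x right, y down, z forward; pixel columns grow to the right and rows downward; lengths in mm; the calibration is good to about 2 mm. A picture is of the moment at which its call begins. There is no depth.
- close_job(): hands the job in, once; it reports no verdict.
Trained networks look in a picture, given as the dict that the camera call returned (one of the last four; its "shot" number tells which), for a name from the list of things; names that differ only in an ending like _2 or _b are one class to them, and where a whole thing is asked for, a point or a joint stands for the part that bears it (a point fixed in the world has none). Each returns a list of dicts, best first, with "conf" (0 to 1); they miss things now and then, are a little off and sometimes report something else, mostly with a low value. They report only what shows in the picture. A call takes as long as a camera call. They do not tell look-alikes from the thing itself.
- vision.regions_of(picture, thing): "pixels" (480x640 bool, what is visible of it).
- vision.tip_of(picture, thing): "position" ([x, y, z] in mm, in world coordinates, good to about 4 mm: a listed point, or the origin of a listed thing).
The state is a dict: "t": time; "joint_pos": joint angles; "joint_velocities": joint speeds; "effort": joint torques, N m; "eef_pos": TCP position; "eef_rot": TCP orientation; "ft_force": force on the tool from outside, world axes, zero at the start; "moment": the same for the moment, N m; "width": finger opening in mm.
Only numpy, scipy, OpenCV 4.12 (cv2) and the standard library are available. Lean on these libraries where they do the work, as an engineer would, in place of code of your own. Each camera call takes 0.05 s, during which the arm holds its last target.

## Working session

There is one attempt and no reset: what is moved stays moved. The work goes in short steps, Python scripts to look and compute and a tool call to move; the robot and the scene stay as the last step left them, time stands still between calls to the robot, and variables do not carry over. Pictures are saved under pics/ and viewed, and the job is handed in when it is done.

Besides the shell and the picture viewer there is one more tool, called after ">>>" as name(argument=value, ...) on one line, values as JSON. jog_arm: Moves the arm, as the interface text tells. Its arguments: {"type":"object","properties":{"targets":{"type":"string"},"newtons":{"type":"number"}},"required":["targets"]}

```bash
mkdir -p pics; python3 - <<'E'
from rig import readout, vision
import cv2
s=readout.read_state()
print({k:s[k] for k in ('t','eef_pos','eef_rot','width')})
for n in ("scene","top","wrist"):
    p=vision.grab_frame(n); cv2.imwrite(f"pics/{n}0.png",p["image"][:,:,::-1]); print(n,p["origin"],p["orientation"],p["vertical_fov"],p["cx"],p["cy"],p.keys())
    if n!="wrist":
      for t in ["board","anvil","nylon","die","setter","cutter","orange_pot","blue_pot","mug","seam_roller"]:
        print(t,[(([round(float(v)) for v in d["position"]]),round(d["conf"],2)) for d in vision.tip_of(p,t)])
E
```

```text
{'t': 0.0, 'eef_pos': array([ 170.33030884, -575.37455987,  403.50977221]), 'eef_rot': array([[-9.58870219e-01, -4.69384749e-04,  2.83844470e-01],
       [-2.83844835e-01,  1.98922060e-03, -9.58868162e-01],
       [-1.14551174e-04, -9.99997911e-01, -2.04063683e-03]]), 'width': 85.57368301961755}
scene [1168.68951467  329.63596883  704.10535059] [[-0.47747319  0.57133476 -0.66752973]
 [ 0.87837887  0.32912322 -0.34659554]
 [ 0.02167745 -0.75183409 -0.65899589]] 55.528038476519605 317.1412847142262 241.0299512184948 dict_keys(['image', 'vertical_fov', 'cx', 'cy', 'origin', 'orientation', 'shot'])
board [([554, 34, 3], 0.69)]
anvil [([530, -75, 4], 0.73)]
nylon [([577, 141, 8], 0.76)]
die [([552, 282, 0], 0.73)]
setter [([429, 227, 4], 0.89), ([403, 388, 1], 0.89), ([432, 298, 1], 0.71), ([335, 330, 4], 0.61)]
cutter [([572, -326, 0], 0.83)]
orange_pot [([436, -324, 0], 0.68)]
blue_pot [([505, 386, 1], 0.94)]
mug [([705, 396, -2], 0.69)]
seam_roller [([638, -396, 0], 0.8), ([574, -327, 0], 0.56)]
top [467.00110565  -3.7089262  993.28791406] [[ 1.91920221e-02 -9.99148017e-01  3.65363625e
[... 338 characters left out ...]
, -77, 6], 0.31)]
die [([555, 290, -1], 0.79)]
setter [([400, 392, -1], 0.8), ([333, 333, -1], 0.71), ([426, 300, 4], 0.58), ([429, 233, 4], 0.52)]
cutter [([570, -325, 2], 0.56), ([556, 29, 1], 0.45)]
orange_pot [([438, -323, -8], 0.75), ([577, 136, 8], 0.74)]
blue_pot [([501, 384, 0], 0.6)]
mug [([706, 393, 1], 0.86)]
seam_roller [([637, -397, -3], 0.6)]
wrist [ 232.66715764 -556.86854147  373.79984287] [[ 2.83741475e-01 -9.26172609e-01 -2.48384931e-01]
 [-9.58900527e-01 -2.73855896e-01 -7.42477448e-02]
 [ 7.44549674e-04  2.59243606e-01 -9.65811679e-01]] 66.34692853438044 319.78253915567825 234.24971632461262 dict_keys(['image', 'vertical_fov', 'cx', 'cy', 'origin', 'orientation', 'shot'])
```

View pics/scene0.png

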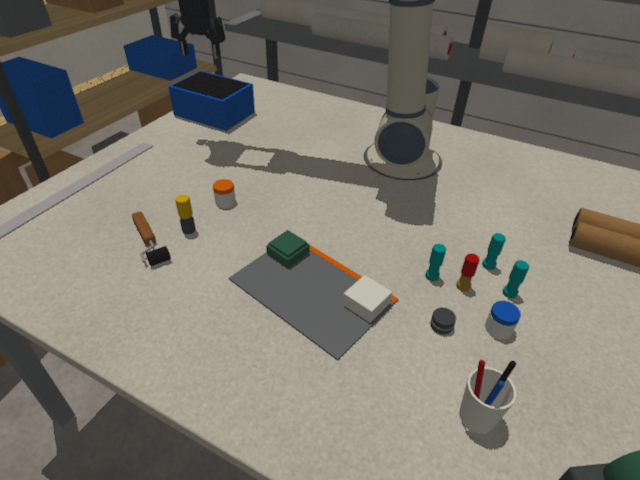

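View pics/top0.png

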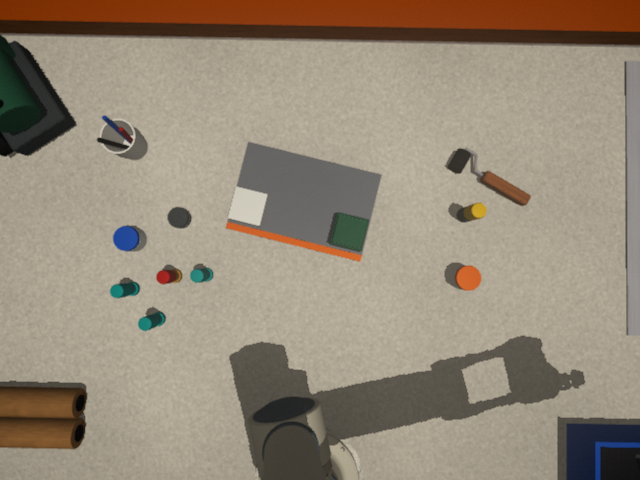

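Top view: the red-handled setter is at about (168,276). The teal-handled look-alikes are at (124,290), (152,321) and (202,274). I'll confirm the red one in a crop and refine all positions.

```bash
cat > h.py <<'E'
from rig import readout, vision
import cv2, numpy as np
def ray(p,u,v,z):
    f=240/np.tan(np.radians(p["vertical_fov"]/2))
    d=np.array(p["orientation"])@np.array([(u-p["cx"])/f,(v-p["cy"])/f,1.]); o=np.array(p["origin"])
    return o+d*(z-o[2])/d[2]
def proj(p,X):
    f=240/np.tan(np.radians(p["vertical_fov"]/2))
    c=np.array(p["orientation"]).T@(np.array(X,float)-np.array(p["origin"]))
    return p["cx"]+f*c[0]/c[2],p["cy"]+f*c[1]/c[2]
def go(gx,gy,gz,yaw=None):
    """shift/turn in tool axes to bring grasp point to gx,gy,gz (mm), tool down, jaw axis at yaw deg (mod 180)"""
    from scipy.spatial.transform import Rotation as R
    s=readout.read_state(); Rm=np.array(s["eef_rot"]); P=np.array(s["eef_pos"])
    y0=np.degrees(np.arctan2(Rm[1,2],Rm[0,2]))
    if yaw is None: yaw=y0
    c=min([yaw-360,yaw-180,yaw,yaw+180,yaw+360],key=lambda a:abs(a-y0))
    a=np.radians(c); z=np.array([np.cos(a),np.sin(a),0]); y=np.array([0,0,-1.]); T=np.c_[np.cross(y,z),y,z]
    t=Rm.T@(np.array([gx,gy,gz+155])-P)/1000; w=R.from_matrix(Rm.T@T).as_rotvec(degrees=True)
    print("t=%.1f cur grasp"%s["t"],np.round(P-[0,0,155],1),"w",round(s["width"],1),"yaw",round(y0,1),"->",round(c,1)," MOVE",np.round(t,4),np.round(w,2),"rows>=",int(np.ceil(max(np.linalg.norm(t)/.0417,np.linalg.norm(w)/7.16))))
E
python3 - <<'E'
from h import *
S=vision.grab_frame("scene"); p=vision.grab_frame("top")
cv2.imwrite("pics/crop.png",np.hstack([cv2.resize(S["image"][220:340,410:550],None,fx=3,fy=3)[:360],cv2.resize(p["image"][220:340,90:220],None,fx=3,fy=3)])[:,:,::-1])
im=p["image"]; hsv=cv2.cvtColor(im,cv2.COLOR_RGB2HSV)
def blob(name,lo,hi,box,z,pp=p,h=hsv):
    m=cv2.inRange(h,lo,hi); x0,y0,x1,y1=box; mm=np.zeros_like(m); mm[y0:y1,x0:x1]=m[y0:y1,x0:x1]
    n,l,st,c=cv2.connectedComponentsWithStats(mm); i=1+np.argmax(st[1:,4]); cs=max(cv2.findContours((l==i).astype(np.uint8),0,2)[0],key=cv2.contourArea)
    (u,v),r=cv2.minEnclosingCircle(cs); rect=cv2.minAreaRect(cs)
    print(name,st[i],np.round(c[i],1),"cent->",np.round(ray(pp,*c[i],z),1),"rect->",np.round(ray(pp,*rect[0],z),1), np.round(rect[1],1),[np.round(ray(pp,*q,z)[:2]).tolist() for q in cv2.boxPoints(rect)] if name[0]=='_' else '')
blob("orange",(5,150,120),(20,255,255),(440,250,500,310),54)
blob("cutter",(20,150,90),(35,255,255),(450,190,500,230),95)
blob("blue",(105,150,80),(125,255,255),(100,210,150,260),54)
blob("setter",(0,180,80),(4,255,255),(150,255,200,300),85)
blob("die",(0,0,0),(180,120,75),(155,195,210,240),30)
blob("_anvil",(65,60,20),(95,255,255),(310,190,400,260),40)
blob("_nylon",(0,0,190),(180,25,255),(200,170,290,240),40)
blob("_stripe",(5,150,120),(20,255,255),(200,200,400,270),5)
for n,q in (("top",p),("scene",S)):
  for t in ("anvil","nylon","die","board"):
    d=vision.regions_of(q,t)
    if d: 
      m=d[0]["pixels"]; cs=max(cv2.findContours(m.astype(np.uint8),0,2)[0],key=cv2.contourArea); print(n,t,round(d[0]["conf"],2),m.sum(),[np.round(ray(q,*c,5 if t=='board' else 40)[:2]).tolist() for c in cv2.boxPoints(cv2.minAreaRect(cs))], np.round(ray(q,*np.argwhere(m)[:,::-1].mean(0),15)[:2]))
E
```

```text
orange [456 266  25  24 479] [468.  277.5] cent-> [ 438.7 -320.5   54. ] rect-> [ 438.8 -320.5   54. ] [23. 24.] 
cutter [471 203  15  16 187] [478.  210.2] cent-> [ 572.8 -325.4   95. ] rect-> [ 572.3 -325.5   95. ] [15. 14.] 
blue [114 226  25  24 468] [125.7 238. ] cent-> [506.4 384.1  54. ] rect-> [507.4 383.5  54. ] [24. 23.] 
setter [157 271  13  12 131] [163.1 276.7] cent-> [429.8 294.5  85. ] rect-> [430.1 294.7  85. ] [11. 12.] 
die [168 208  23  20 341] [179.  217.3] cent-> [553.3 282.8  30. ] rect-> [552.9 282.9  30. ] [21.9 18.8] 
_anvil [332 213  36  37 913] [349.7 230.7] cent-> [531.2 -77.5  40. ] rect-> [530.4 -75.7  40. ] [31.8 31.3] [[506.0, -36.0], [570.0, -51.0], [555.0, -115.0], [491.0, -101.0]]
_nylon [ 228  187   39   38 1010] [247.2 205.7] cent-> [579.5 137.9  40. ] rect-> [579.9 138.3  40. ] [32.3 31.5] [[555.0, 178.0], [620.0, 164.0], [605.0, 98.0], [540.0, 113.0]]
_stripe [226 222 135  39 829] [293.6 241.2] cent-> [508.5  40.9   5. ] rect-> [508.5  41.4   5. ] [138.    6.1] [[536.0, 189.0], [548.0, 186.0], [481.0, -105.0], [469.0, -102.0]]
top anvil 0.73 1077 [[502.0, -33.0], [570.0, -48.0], [555.0, -116.0], [487.0, -100.0]] [531. -76.]
top nylon 0.63 1127 [[551.0, 180.0], [620.0, 164.0], [604.0, 93.0], [535.0, 109.0]] [581. 139.]
top die 0.6 379 [[555.0, 313.0], [584.0, 285.0], [552.0, 251.0], [522.0, 279.0]] [555. 289.]
top board 0.91 9903 [[534.0, 189.0], [725.0, 147.0], [657.0, -146.0], [467.0, -102.0]] [603.  19.]
scene nylon 0.83 1476 [[633.0, 102.0], [532.0, 101.0], [558.0, 192.0], [651.0, 187.0]] [574. 139.]
scene die 0.75 508 [[557.0, 263.0], [535.0, 301.0], [596.0, 318.0], [616.0, 282.0]] [554. 289.]
scene board 0.8 8467 [[665.0, -142.0], [407.0, -177.0], [535.0, 193.0], [735.0, 172.0]] [632.  38.]
```

View pics/crop.png

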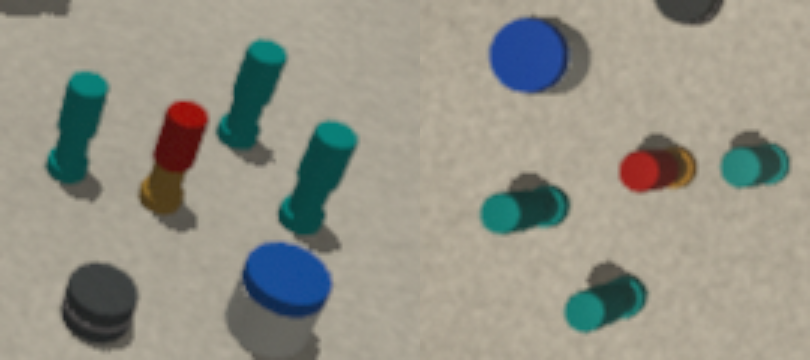

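```bash
python3 -c "
from h import *
go(438.5,-320.5,140,-13)"
```

```text
t=1.6 cur grasp [ 170.3 -575.3  249.6] w 85.4 yaw -73.5 -> -13  MOVE [-0.3295  0.1097 -0.1682] [  0.   -60.51  -0.  ] rows>= 10
```

>>> jog_arm(targets="-1 -0.3295 0.11 -0.168 0 -60.5 0;-1 -0.3295 0.11 -0.168 0 -60.5 0;-1 -0.3295 0.11 -0.168 0 -60.5 0;-1 -0.3295 0.11 -0.168 0 -60.5 0;-1 -0.3295 0.11 -0.168 0 -60.5 0;-1 -0.3295 0.11 -0.168 0 -60.5 0;-1 -0.3295 0.11 -0.168 0 -60.5 0;-1 -0.3295 0.11 -0.168 0 -60.5 0;-1 -0.3295 0.11 -0.168 0 -60.5 0;-1 -0.3295 0.11 -0.168 0 -60.5 0;-1 -0.3295 0.11 -0.168 0 -60.5 0;-1 -0.3295 0.11 -0.168 0 -60.5 0;-1 -0.3295 0.11 -0.168 0 -60.5 0;-1 -0.3295 0.11 -0.168 0 -60.5 0", newtons=40)

```text
t: 2.82
eef_pos: [437.8, -321.9, 295.5]
eef_rot: [[-0.227, 0.001, 0.974], [-0.974, -0.001, -0.227], [0.001, -1.0, 0.001]]
ft_force: [0.8, -0.7, -0.5]
width: 85.3
```

```bash
python3 - <<'E'
from h import *
p=vision.grab_frame("wrist"); cv2.imwrite("pics/w1.png",p["image"][:,:,::-1])
print([np.round(d["position"],1) for d in vision.tip_of(p,"orange_pot")], proj(p,[438.5,-320.5,54]))
go(438.5,-320.5,34,-13)
E
```

```text
[array([ 4.418e+02, -3.203e+02, -3.000e-01])] (np.float64(320.57247543957146), np.float64(245.2323459423062))
t=2.9 cur grasp [ 437.8 -321.8  140.3] w 85.4 yaw -13.1 -> -13  MOVE [-0.0015  0.1063  0.0003] [-0.05 -0.14  0.04] rows>= 3
```

View pics/w1.png

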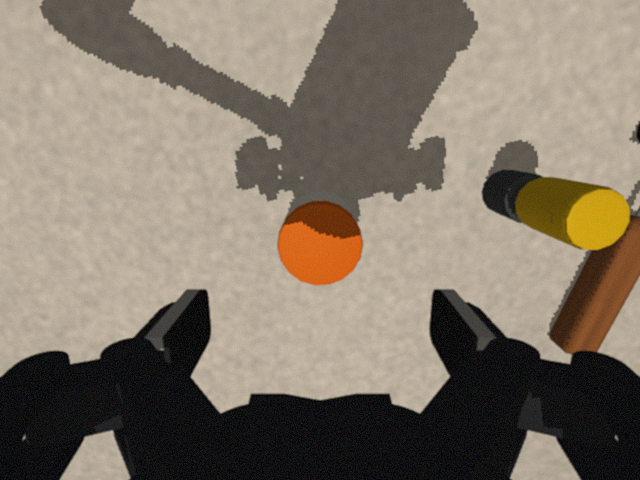

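The wrist view shows the orange lid centred at (320,243), with (320.6,245) predicted. That is good enough to descend and grip.

>>> jog_arm(targets="-1 -0.0015 0.035 0 0 0 0;-1 -0.0015 0.07 0 0 0 0;-1 -0.0015 0.095 0 0 0 0;-1 -0.0015 0.106 0 0 0 0;-1 -0.0015 0.106 0 0 0 0;1 -0.0015 0.106 0 0 0 0;1 -0.0015 0.106 0 0 0 0;1 -0.0015 0.106 0 0 0 0;1 -0.0015 0.106 0 0 0 0;1 -0.0015 0.106 0 0 0 0;1 -0.0015 0.106 0 0 0 0;1 -0.0015 0.106 0 0 0 0;1 -0.0015 0.106 0 0 0 0")

```text
t: 4.0
eef_pos: [438.8, -321.1, 192.3]
eef_rot: [[-0.227, 0.004, 0.974], [-0.974, -0.004, -0.227], [0.003, -1.0, 0.005]]
ft_force: [-0.8, -0.9, 7.2]
width: 51.2
```

```bash
python3 -c "
from h import *
go(438.5,-320.5,120,-13)
go(555.5,31,120,-13)"
```

```text
t=4.0 cur grasp [ 438.8 -321.1   37.3] w 51.2 yaw -13.1 -> -13  MOVE [-0.0003 -0.0827 -0.0001] [-0.29 -0.14  0.18] rows>= 2
t=4.0 cur grasp [ 438.8 -321.1   37.3] w 51.2 yaw -13.1 -> -13  MOVE [-0.3692 -0.0837  0.0339] [-0.29 -0.14  0.18] rows>= 10
```

>>> jog_arm(targets="1 0 -0.04 0 0 0 0;1 0 -0.083 0 0 0 0;1 -0.37 -0.083 0.034 0 0 0;1 -0.37 -0.083 0.034 0 0 0;1 -0.37 -0.083 0.034 0 0 0;1 -0.37 -0.083 0.034 0 0 0;1 -0.37 -0.083 0.034 0 0 0;1 -0.37 -0.083 0.034 0 0 0;1 -0.37 -0.083 0.034 0 0 0;1 -0.37 -0.083 0.034 0 0 0;1 -0.37 -0.083 0.034 0 0 0;1 -0.37 -0.083 0.034 0 0 0;1 -0.37 -0.083 0.034 0 0 0;1 -0.37 -0.083 0.034 0 0 0;1 -0.37 -0.083 0.034 0 0 0")

```text
t: 5.25
eef_pos: [555.6, 30.8, 274.5]
eef_rot: [[-0.228, 0.004, 0.974], [-0.974, -0.005, -0.228], [0.004, -1.0, 0.005]]
ft_force: [-1.0, 0.5, -1.6]
width: 50.9
```

```bash
python3 - <<'E'
from h import *
p=vision.grab_frame("wrist"); cv2.imwrite("pics/w2.png",p["image"][:,:,::-1])
q=vision.grab_frame("scene"); cv2.imwrite("pics/s2.png",q["image"][:,:,::-1])
go(555.5,31,44,-13)
E
```

```text
t=5.3 cur grasp [555.6  30.5 119.4] w 51.4 yaw -13.3 -> -13  MOVE [-0.0007  0.0754 -0.0006] [-0.3  -0.26  0.2 ] rows>= 2
```

View pics/w2.png

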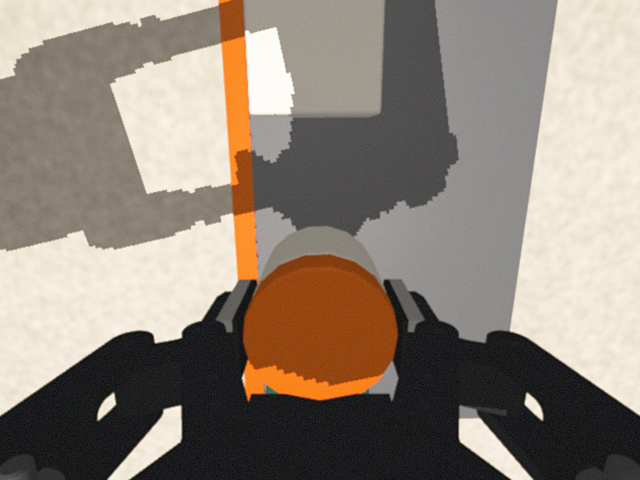

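View pics/s2.png

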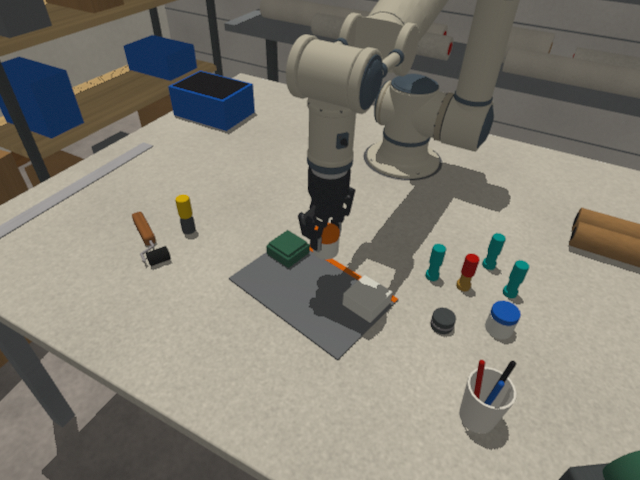

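The pot is held upright between the pads and sits over the midpoint. Next I lower it, release and retreat up.

>>> jog_arm(targets="1 0 0.035 0 0 0 0;1 -0.0005 0.06 -0.0005 0 0 0;1 -0.0005 0.072 -0.0005 0 0 0;1 -0.0005 0.076 -0.0005 0 0 0;1 -0.0005 0.0765 -0.0005 0 0 0;1 -0.0005 0.0765 -0.0005 0 0 0")

```text
t: 5.85
eef_pos: [555.8, 30.3, 198.7]
eef_rot: [[-0.23, 0.005, 0.973], [-0.973, -0.004, -0.23], [0.003, -1.0, 0.006]]
ft_force: [-0.2, 0.1, -0.8]
width: 51.3
```

>>> jog_arm(targets="-1 0 0 0 0 0 0;-1 0 0 0 0 0 0;-1 0 0 0 0 0 0;-1 0 0 0 0 0 0;-1 0 0 0 0 0 0;-1 0 0 0 0 0 0;-1 0 -0.03 0 0 0 0;-1 0 -0.07 0 0 0 0;-1 0 -0.105 0 0 0 0;-1 0 -0.105 0 0 0 0;-1 0 -0.105 0 0 0 0")

```text
t: 6.77
eef_pos: [555.8, 30.8, 307.3]
eef_rot: [[-0.23, 0.012, 0.973], [-0.973, -0.004, -0.23], [0.002, -1.0, 0.013]]
ft_force: [0.5, -0.1, -0.6]
width: 85.5
```

```bash
python3 - <<'E'
from h import *
p=vision.grab_frame("wrist"); cv2.imwrite("pics/w3.png",p["image"][:,:,::-1])
print([np.round(d["position"],1) for d in vision.tip_of(p,"orange_pot")], proj(p,[555.5,31,59]))
go(572.5,-325.5,170,-13)
E
```

```text
[array([561.5,  31.1,   6.5])] (np.float64(314.74018932595555), np.float64(243.90833051647593))
t=6.9 cur grasp [555.1  30.7 148. ] w 85.3 yaw -13.3 -> -13  MOVE [ 0.3427 -0.0204  0.099 ] [-0.31 -0.3   0.19] rows>= 9
```

View pics/w3.png

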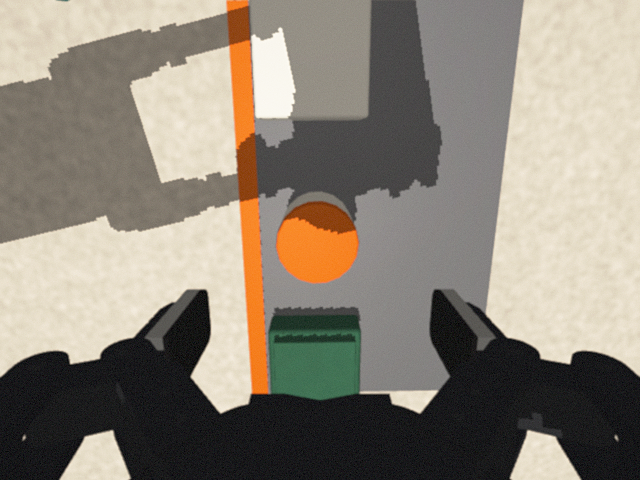

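The orange pot stands on the board with its lid at (317.5,243); (314.7,244) was predicted, so it is about 2 mm off. Next is the cutter.

>>> jog_arm(targets="-1 0.343 -0.02 0.099 -0.3 -0.3 0.2;-1 0.343 -0.02 0.099 -0.3 -0.3 0.2;-1 0.343 -0.02 0.099 -0.3 -0.3 0.2;-1 0.343 -0.02 0.099 -0.3 -0.3 0.2;-1 0.343 -0.02 0.099 -0.3 -0.3 0.2;-1 0.343 -0.02 0.099 -0.3 -0.3 0.2;-1 0.343 -0.02 0.099 -0.3 -0.3 0.2;-1 0.343 -0.02 0.099 -0.3 -0.3 0.2;-1 0.343 -0.02 0.099 -0.3 -0.3 0.2;-1 0.343 -0.02 0.099 -0.3 -0.3 0.2;-1 0.343 -0.02 0.099 -0.3 -0.3 0.2;-1 0.343 -0.02 0.099 -0.3 -0.3 0.2;-1 0.343 -0.02 0.099 -0.3 -0.3 0.2")

```text
t: 7.95
eef_pos: [572.6, -324.3, 323.6]
eef_rot: [[-0.224, -0.001, 0.975], [-0.975, 0.001, -0.224], [-0.001, -1.0, -0.001]]
ft_force: [0.2, 1.0, -0.1]
width: 85.6
```

```bash
python3 - <<'E'
from h import *
p=vision.grab_frame("wrist"); cv2.imwrite("pics/w4.png",p["image"][:,:,::-1])
print([np.round(d["position"],1) for d in vision.tip_of(p,"cutter")], proj(p,[572.5,-325.5,95]))
go(572.5,-325.5,72,-13)
E
```

```text
[array([ 570.4, -327.2,    4.9]), array([ 638.9, -396.6,   -1.5])] (np.float64(321.21645016766325), np.float64(257.1762224882542))
t=8.1 cur grasp [ 572.7 -324.2  169.5] w 85.5 yaw -12.9 -> -13  MOVE [0.0013 0.0975 0.0001] [ 0.02  0.11 -0.03] rows>= 3
```

View pics/w4.png

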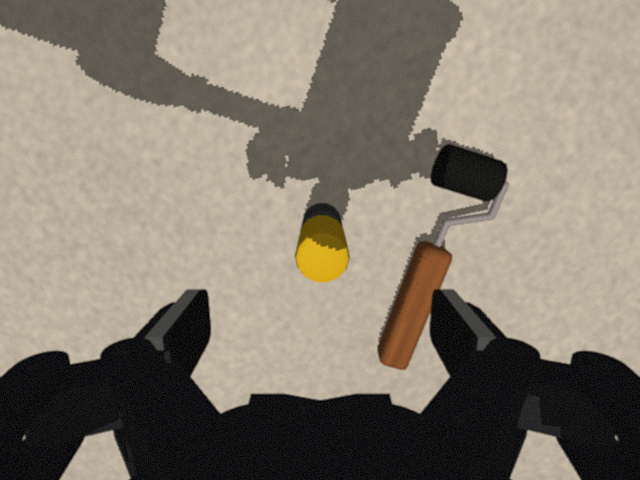

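The cutter top is at (322,256), with (321,257) predicted. The fingertips will stay above the roller, so I descend and grip.

>>> jog_arm(targets="-1 0 0.035 0 0 0 0;-1 0.001 0.065 0 0 0 0;-1 0.001 0.088 0 0 0 0;-1 0.001 0.097 0 0 0 0;-1 0.001 0.097 0 0 0 0;1 0.001 0.097 0 0 0 0;1 0.001 0.097 0 0 0 0;1 0.001 0.097 0 0 0 0;1 0.001 0.097 0 0 0 0;1 0.001 0.097 0 0 0 0;1 0.001 0.097 0 0 0 0;1 0.001 0.097 0 0 0 0;1 0.001 0.097 0 0 0 0;1 0.001 0.097 0 0 0 0")

```text
t: 9.22
eef_pos: [572.8, -325.4, 229.4]
eef_rot: [[-0.223, 0.002, 0.975], [-0.975, -0.001, -0.223], [0.0, -1.0, 0.003]]
ft_force: [-0.3, 0.3, 5.9]
width: 31.0
```

```bash
python3 -c "
from h import *
go(580,138.5,200,-13)"
```

```text
t=9.2 cur grasp [ 572.8 -325.4   74.4] w 31.0 yaw -12.9 -> -13  MOVE [-0.4538 -0.126  -0.0962] [-0.15  0.1   0.03] rows>= 12
```

>>> jog_arm(targets="1 0 -0.04 0 0 0 0;1 0 -0.08 0 0 0 0;1 0 -0.126 0 0 0 0;1 -0.454 -0.126 -0.096 0 0 0;1 -0.454 -0.126 -0.096 0 0 0;1 -0.454 -0.126 -0.096 0 0 0;1 -0.454 -0.126 -0.096 0 0 0;1 -0.454 -0.126 -0.096 0 0 0;1 -0.454 -0.126 -0.096 0 0 0;1 -0.454 -0.126 -0.096 0 0 0;1 -0.454 -0.126 -0.096 0 0 0;1 -0.454 -0.126 -0.096 0 0 0;1 -0.454 -0.126 -0.096 0 0 0;1 -0.454 -0.126 -0.096 0 0 0;1 -0.454 -0.126 -0.096 0 0 0;1 -0.454 -0.126 -0.096 0 0 0;1 -0.454 -0.126 -0.096 0 0 0;1 -0.454 -0.126 -0.096 0 0 0")

```text
t: 10.72
eef_pos: [580.4, 137.5, 354.6]
eef_rot: [[-0.224, 0.002, 0.974], [-0.974, -0.002, -0.224], [0.001, -1.0, 0.002]]
ft_force: [0.9, -0.1, -1.9]
width: 31.1
```

```bash
python3 - <<'E'
from h import *
p=vision.grab_frame("wrist"); cv2.imwrite("pics/w5.png",p["image"][:,:,::-1])
go(580,138.5,115,-13)
E
```

```text
t=10.8 cur grasp [580.4 137.1 199.8] w 30.8 yaw -13.0 -> -13  MOVE [-0.0013  0.0848 -0.0009] [-0.14 -0.01  0.06] rows>= 3
```

View pics/w5.png

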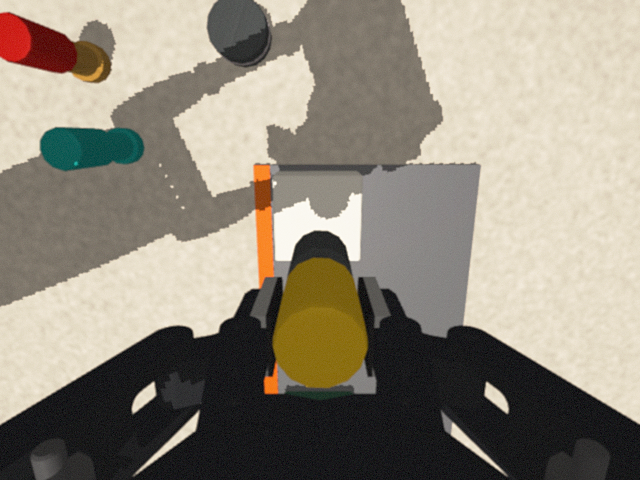

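The cutter is held upright above the nylon. I lower it and release.

>>> jog_arm(targets="1 0 0.035 0 0 0 0;1 -0.001 0.065 -0.001 0 0 0;1 -0.001 0.08 -0.001 0 0 0;1 -0.001 0.0845 -0.001 0 0 0;1 -0.001 0.0855 -0.001 0 0 0;1 -0.001 0.0855 -0.001 0 0 0;1 -0.001 0.0855 -0.001 0 0 0")

```text
t: 11.35
eef_pos: [580.1, 137.2, 269.8]
eef_rot: [[-0.227, 0.003, 0.974], [-0.974, -0.002, -0.227], [0.001, -1.0, 0.003]]
ft_force: [0.3, -0.4, -2.6]
width: 31.3
```

>>> jog_arm(targets="-1 0 0 0 0 0 0;-1 0 0 0 0 0 0;-1 0 0 0 0 0 0;-1 0 0 0 0 0 0;-1 0 0 0 0 0 0;-1 0 0 0 0 0 0;-1 0 -0.03 0 0 0 0;-1 0 -0.07 0 0 0 0;-1 0 -0.11 0 0 0 0;-1 0 -0.11 0 0 0 0;-1 0 -0.11 0 0 0 0")

```text
t: 12.27
eef_pos: [579.9, 137.5, 384.1]
eef_rot: [[-0.226, 0.01, 0.974], [-0.974, -0.0, -0.226], [-0.002, -1.0, 0.01]]
ft_force: [-0.1, 1.0, -0.3]
width: 85.4
```

```bash
python3 - <<'E'
from h import *
p=vision.grab_frame("wrist"); cv2.imwrite("pics/w6.png",p["image"][:,:,::-1])
print([np.round(d["position"],1) for d in vision.tip_of(p,"cutter")], proj(p,[580,138.5,135]))
go(506.5,384,150,77)
E
```

```text
[array([576.3, 139.2,  43.1])] (np.float64(315.9482787417871), np.float64(243.73957067976846))
t=12.4 cur grasp [579.8 137.5 224.2] w 85.5 yaw -13.1 -> -103  MOVE [-0.2236  0.0736 -0.1274] [-1.700e-01  8.991e+01 -8.000e-02] rows>= 13
```

View pics/w6.png

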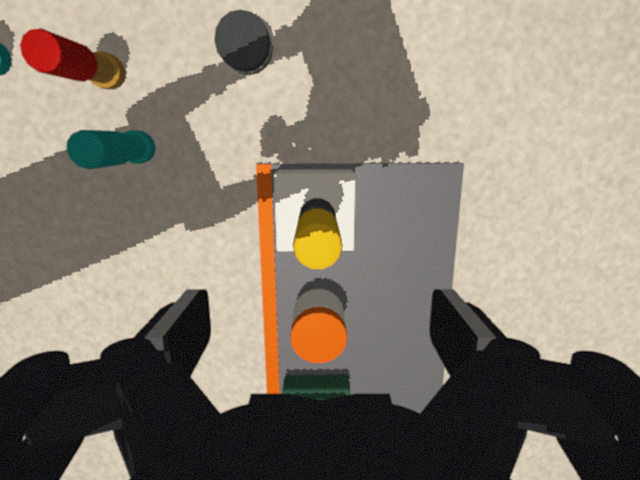

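>>> jog_arm(targets="-1 -0.2236 0.0736 -0.1274 0 -45 0;-1 -0.2236 0.0736 -0.1274 0 -89.9 0;-1 -0.2236 0.0736 -0.1274 0 -89.9 0;-1 -0.2236 0.0736 -0.1274 0 -89.9 0;-1 -0.2236 0.0736 -0.1274 0 -89.9 0;-1 -0.2236 0.0736 -0.1274 0 -89.9 0;-1 -0.2236 0.0736 -0.1274 0 -89.9 0;-1 -0.2236 0.0736 -0.1274 0 -89.9 0;-1 -0.2236 0.0736 -0.1274 0 -89.9 0;-1 -0.2236 0.0736 -0.1274 0 -89.9 0;-1 -0.2236 0.0736 -0.1274 0 -89.9 0;-1 -0.2236 0.0736 -0.1274 0 -89.9 0;-1 -0.2236 0.0736 -0.1274 0 -89.9 0;-1 -0.2236 0.0736 -0.1274 0 -89.9 0;-1 -0.2236 0.0736 -0.1274 0 -89.9 0;-1 -0.2236 0.0736 -0.1274 0 -89.9 0;-1 -0.2236 0.0736 -0.1274 0 -89.9 0")

```text
t: 13.78
eef_pos: [506.4, 383.9, 304.2]
eef_rot: [[0.973, 0.001, 0.23], [-0.23, -0.002, 0.973], [0.002, -1.0, -0.002]]
ft_force: [-0.8, -0.3, -0.9]
width: 85.3
```

```bash
python3 - <<'E'
from h import *
p=vision.grab_frame("wrist"); cv2.imwrite("pics/w7.png",p["image"][:,:,::-1])
print([np.round(d["position"],1) for d in vision.tip_of(p,"blue_pot")], proj(p,[506.5,384,54]))
go(506.5,384,35,77)
E
```

```text
[array([505.1, 388.4,  -4.1])] (np.float64(321.2898012318507), np.float64(244.20240405014206))
t=13.9 cur grasp [506.5 383.9 149.8] w 85.3 yaw 76.8 -> 77  MOVE [-0.0003  0.1148  0.0002] [ 0.08 -0.25  0.15] rows>= 3
```

View pics/w7.png

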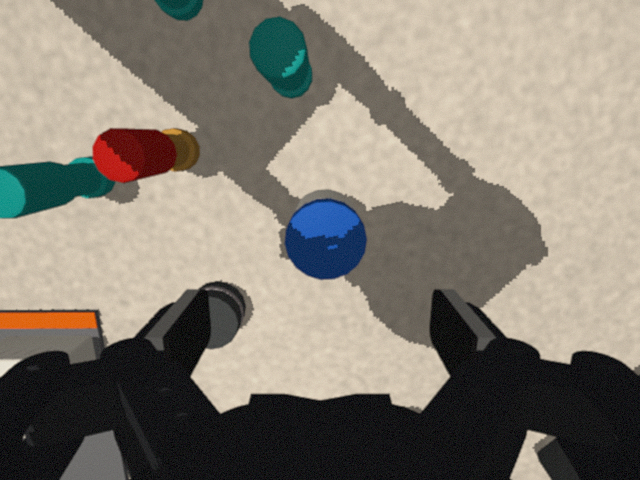

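Blue lid is centred at (326,239) with (321,244) predicted, so the pot is about 3 mm off my estimate. I correct to (504.5,387).

```bash
python3 -c "
from h import *
go(504.5,387,35,77)"
```

```text
t=13.9 cur grasp [506.5 383.9 149.8] w 85.3 yaw 76.8 -> 77  MOVE [-0.0029  0.1148  0.0027] [ 0.08 -0.25  0.15] rows>= 3
```

>>> jog_arm(targets="-1 -0.003 0.03 0.0025 0 -0.2 0;-1 -0.003 0.07 0.0025 0 -0.2 0;-1 -0.003 0.1 0.0025 0 -0.2 0;-1 -0.003 0.115 0.0025 0 -0.2 0;-1 -0.003 0.115 0.0025 0 -0.2 0;1 -0.003 0.115 0.0025 0 -0.2 0;1 -0.003 0.115 0.0025 0 -0.2 0;1 -0.003 0.115 0.0025 0 -0.2 0;1 -0.003 0.115 0.0025 0 -0.2 0;1 -0.003 0.115 0.0025 0 -0.2 0;1 -0.003 0.115 0.0025 0 -0.2 0;1 -0.003 0.115 0.0025 0 -0.2 0;1 -0.003 0.115 0.0025 0 -0.2 0")

```text
t: 14.97
eef_pos: [505.1, 387.3, 192.9]
eef_rot: [[0.974, 0.006, 0.226], [-0.226, 0.001, 0.974], [0.006, -1.0, 0.002]]
ft_force: [-0.1, 0.4, 7.0]
width: 51.3
```

```bash
python3 -c "
from h import *
go(628.5,-98.5,220,77)"
```

```text
t=15.0 cur grasp [505.1 387.3  37.9] w 51.3 yaw 76.9 -> 77  MOVE [ 0.231  -0.1817 -0.445 ] [-0.13 -0.05  0.34] rows>= 13
```

>>> jog_arm(targets="1 0 -0.04 0 0 0 0;1 0 -0.08 0 0 0 0;1 0 -0.12 0 0 0 0;1 0 -0.16 0 0 0 0;1 0 -0.182 0 0 0 0;1 0.231 -0.182 -0.445 0 0 0;1 0.231 -0.182 -0.445 0 0 0;1 0.231 -0.182 -0.445 0 0 0;1 0.231 -0.182 -0.445 0 0 0;1 0.231 -0.182 -0.445 0 0 0;1 0.231 -0.182 -0.445 0 0 0;1 0.231 -0.182 -0.445 0 0 0;1 0.231 -0.182 -0.445 0 0 0;1 0.231 -0.182 -0.445 0 0 0;1 0.231 -0.182 -0.445 0 0 0;1 0.231 -0.182 -0.445 0 0 0;1 0.231 -0.182 -0.445 0 0 0;1 0.231 -0.182 -0.445 0 0 0;1 0.231 -0.182 -0.445 0 0 0;1 0.231 -0.182 -0.445 0 0 0")

```text
t: 16.63
eef_pos: [628.4, -98.5, 375.2]
eef_rot: [[0.974, 0.006, 0.226], [-0.226, 0.002, 0.974], [0.006, -1.0, 0.003]]
ft_force: [0.7, 1.3, -1.7]
width: 50.5
```

```bash
python3 - <<'E'
from h import *
p=vision.grab_frame("wrist"); cv2.imwrite("pics/w8.png",p["image"][:,:,::-1])
go(628.5,-98.5,43.5,77)
E
```

```text
t=16.7 cur grasp [628.4 -97.7 220.5] w 51.0 yaw 77.0 -> 77  MOVE [-0.0007  0.177  -0.0013] [-0.16 -0.01  0.34] rows>= 5
```

View pics/w8.png

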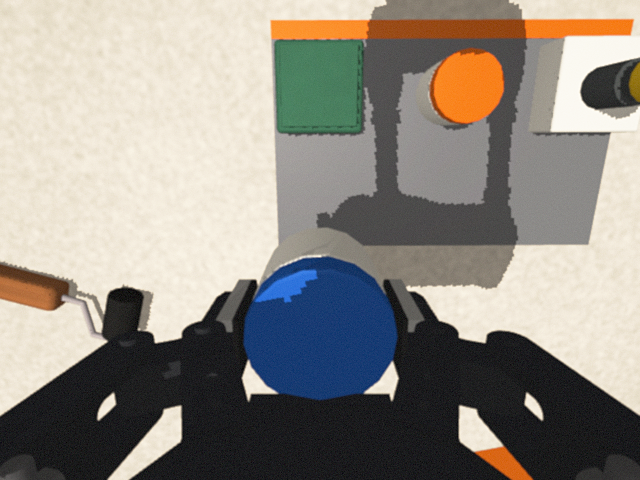

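The pot is held upright, with the anvil at (320,85) ahead of it. I lower it.

>>> jog_arm(targets="1 -0.0005 0.04 -0.001 0 0 0;1 -0.0005 0.08 -0.001 0 0 0;1 -0.0005 0.12 -0.001 0 0 0;1 -0.0005 0.15 -0.001 0 0 0;1 -0.0005 0.17 -0.001 0 0 0;1 -0.0005 0.1765 -0.001 0 0 0;1 -0.0005 0.178 -0.001 0 0 0;1 -0.0005 0.178 -0.001 0 0 0")

```text
t: 17.35
eef_pos: [628.8, -96.6, 198.0]
eef_rot: [[0.975, 0.007, 0.223], [-0.223, 0.002, 0.975], [0.006, -1.0, 0.003]]
ft_force: [0.1, -1.1, -1.5]
width: 50.8
```

>>> jog_arm(targets="-1 0 0 0 0 0 0;-1 0 0 0 0 0 0;-1 0 0 0 0 0 0;-1 0 0 0 0 0 0;-1 0 0 0 0 0 0;-1 0 0 0 0 0 0;-1 0 -0.03 0 0 0 0;-1 0 -0.07 0 0 0 0;-1 0 -0.11 0 0 0 0;-1 0 -0.15 0 0 0 0;-1 0 -0.18 0 0 0 0;-1 0 -0.18 0 0 0 0")

```text
t: 18.35
eef_pos: [627.5, -97.0, 387.9]
eef_rot: [[0.975, 0.021, 0.223], [-0.223, -0.001, 0.975], [0.02, -1.0, 0.003]]
ft_force: [0.8, 0.6, 1.4]
width: 85.5
```

```bash
python3 - <<'E'
from h import *
p=vision.grab_frame("wrist"); cv2.imwrite("pics/w9.png",p["image"][:,:,::-1])
print([np.round(d["position"],1) for d in vision.tip_of(p,"blue_pot")], [np.round(d["position"],1) for d in vision.tip_of(p,"anvil")], proj(p,[628.5,-98.5,59]), proj(p,[531,-76,40]))
go(554,287,220,77)
E
```

```text
[array([632.7, -94.1,   6.6])] [array([532. , -77.6,   9.5])] (np.float64(317.41539211538407), np.float64(211.21974609928955)) (np.float64(317.4797253386773), np.float64(83.72398774546147))
t=18.5 cur grasp [627.6 -97.  222.7] w 85.4 yaw 77.1 -> 77  MOVE [-0.1574  0.0028  0.3579] [-0.18  0.11  0.38] rows>= 10
```

View pics/w9.png

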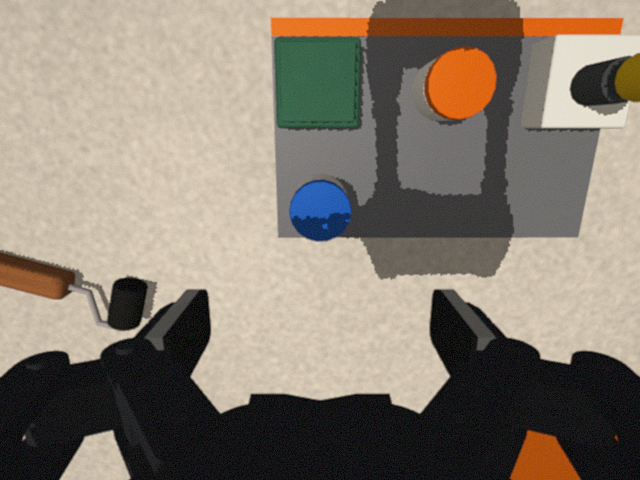

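>>> jog_arm(targets="-1 -0.1574 0.003 0.358 0 0 0.3;-1 -0.1574 0.003 0.358 0 0 0.3;-1 -0.1574 0.003 0.358 0 0 0.3;-1 -0.1574 0.003 0.358 0 0 0.3;-1 -0.1574 0.003 0.358 0 0 0.3;-1 -0.1574 0.003 0.358 0 0 0.3;-1 -0.1574 0.003 0.358 0 0 0.3;-1 -0.1574 0.003 0.358 0 0 0.3;-1 -0.1574 0.003 0.358 0 0 0.3;-1 -0.1574 0.003 0.358 0 0 0.3;-1 -0.1574 0.083 0.358 0 0 0.3;-1 -0.1574 0.083 0.358 0 0 0.3;-1 -0.1574 0.083 0.358 0 0 0.3;-1 -0.1574 0.083 0.358 0 0 0.3;-1 -0.1574 0.083 0.358 0 0 0.3")

```text
t: 19.75
eef_pos: [554.9, 287.0, 295.6]
eef_rot: [[0.975, 0.002, 0.224], [-0.224, 0.003, 0.975], [0.001, -1.0, 0.003]]
ft_force: [0.3, 0.2, 0.1]
width: 85.4
```

```bash
python3 - <<'E'
from h import *
p=vision.grab_frame("wrist"); cv2.imwrite("pics/w10.png",p["image"][:,:,::-1])
print([np.round(d["position"],1) for d in vision.tip_of(p,"die")], proj(p,[554,287,30]), proj(p,[554,287,15]))
for d in vision.regions_of(p,"die")[:1]: 
  c=np.argwhere(d["pixels"]); print(c.mean(0)[::-1],c.min(0),c.max(0))
go(554,287,22,77)
E
```

```text
[array([554.1, 291.4,  -1.8])] (np.float64(318.79685738185043), np.float64(236.54063621674348)) (np.float64(318.79816881461255), np.float64(230.83184210199187))
[318.93802009 231.82295552] [197 287] [266 351]
t=19.9 cur grasp [555.3 287.1 143.4] w 85.7 yaw 77.1 -> 77  MOVE [-0.0019  0.1213 -0.0012] [-0.36  0.07  0.32] rows>= 3
```

View pics/w10.png

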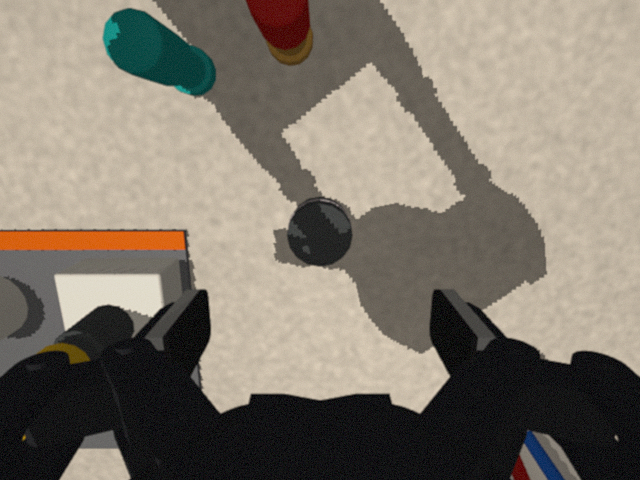

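The die's region is centred at (319,232), where (319,231–236) was predicted. I descend and grip with more force.

>>> jog_arm(targets="-1 -0.002 0.035 -0.001 0 0 0;-1 -0.002 0.07 -0.001 0 0 0;-1 -0.002 0.1 -0.001 0 0 0;-1 -0.002 0.116 -0.001 0 0 0;-1 -0.002 0.12 -0.001 0 0 0;-1 -0.002 0.12 -0.001 0 0 0;1 -0.002 0.12 -0.001 0 0 0;1 -0.002 0.12 -0.001 0 0 0;1 -0.002 0.12 -0.001 0 0 0;1 -0.002 0.12 -0.001 0 0 0;1 -0.002 0.12 -0.001 0 0 0;1 -0.002 0.12 -0.001 0 0 0;1 -0.002 0.12 -0.001 0 0 0;1 -0.002 0.12 -0.001 0 0 0;1 -0.002 0.12 -0.001 0 0 0", newtons=60)

```text
t: 21.15
eef_pos: [554.6, 287.4, 181.0]
eef_rot: [[0.975, 0.01, 0.224], [-0.224, 0.006, 0.975], [0.009, -1.0, 0.008]]
ft_force: [-1.3, -0.8, 6.9]
width: 41.8
```

```bash
python3 -c "
from h import *
go(531,-76,200,77)"
```

```text
t=21.1 cur grasp [554.6 287.4  26. ] w 41.8 yaw 77.1 -> 77  MOVE [ 0.0599 -0.1765 -0.3579] [-0.48  0.06  0.5 ] rows>= 10
```

>>> jog_arm(targets="1 0 -0.04 0 0 0 0;1 0 -0.08 0 0 0 0;1 0 -0.12 0 0 0 0;1 0 -0.16 0 0 0 0;1 0 -0.176 0 -0.4 0 0.4;1 0.06 -0.176 -0.358 -0.4 0 0.4;1 0.06 -0.176 -0.358 -0.4 0 0.4;1 0.06 -0.176 -0.358 -0.4 0 0.4;1 0.06 -0.176 -0.358 -0.4 0 0.4;1 0.06 -0.176 -0.358 -0.4 0 0.4;1 0.06 -0.176 -0.358 -0.4 0 0.4;1 0.06 -0.176 -0.358 -0.4 0 0.4;1 0.06 -0.176 -0.358 -0.4 0 0.4;1 0.06 -0.176 -0.358 -0.4 0 0.4;1 0.06 -0.176 -0.358 -0.4 0 0.4;1 0.06 -0.176 -0.358 -0.4 0 0.4;1 0.06 -0.176 -0.358 -0.4 0 0.4;1 0.06 -0.176 -0.358 -0.4 0 0.4")

```text
t: 22.65
eef_pos: [531.2, -75.0, 354.5]
eef_rot: [[0.975, 0.002, 0.222], [-0.222, 0.002, 0.975], [0.002, -1.0, 0.002]]
ft_force: [0.4, 0.3, -2.5]
width: 42.0
```

```bash
python3 - <<'E'
from h import *
p=vision.grab_frame("wrist"); cv2.imwrite("pics/w11.png",p["image"][:,:,::-1])
go(531,-76,67,77)
E
```

```text
t=22.7 cur grasp [531.3 -74.8 199.5] w 42.0 yaw 77.2 -> 77  MOVE [-0.0002  0.1325 -0.0014] [-0.11  0.17  0.1 ] rows>= 4
```

View pics/w11.png

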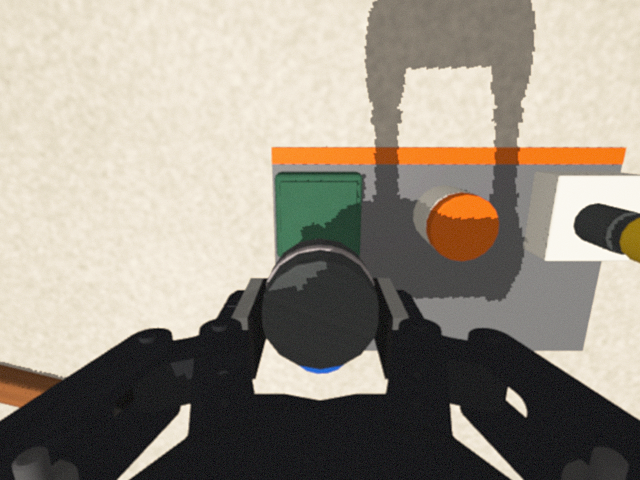

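```bash
python3 - <<'E'
from h import *
p=vision.grab_frame("wrist")
for dx in (0,10):
  print(proj(p,[531.3+dx*.974,-74.8-.225*dx,203.5]))
for d in vision.regions_of(p,"die")[:1]: 
  c=np.argwhere(d["pixels"]); print(c.mean(0)[::-1],c.min(0),c.max(0))
print(vision.tip_of(p,"die"))
E
```

```text
(np.float64(319.9803900492567), np.float64(323.29224051742693))
(np.float64(319.8936762137012), np.float64(347.67761722678074))
[319.61890879 305.09254477] [239 262] [368 378]
[{'position': [529.0, -71.5, 169.3], 'conf': 0.83}]
```

The die sits about 3 mm toward the front in the grip: its top centre is near row 314, with 323 predicted. I compensate when placing it.

```bash
python3 - <<'E'
from h import *
go(534,-77,67,77)
E
```

```text
t=22.9 cur grasp [531.3 -75.  199.5] w 41.8 yaw 77.2 -> 77  MOVE [ 0.0029  0.1326 -0.0015] [-0.09  0.17  0.11] rows>= 4
```

>>> jog_arm(targets="1 0.003 0.04 -0.0015 0 0 0;1 0.003 0.08 -0.0015 0 0 0;1 0.003 0.11 -0.0015 0 0 0;1 0.003 0.126 -0.0015 0 0 0;1 0.003 0.132 -0.0015 0 0 0;1 0.003 0.1335 -0.0015 0 0 0;1 0.003 0.1335 -0.0015 0 0 0")

```text
t: 23.43
eef_pos: [534.3, -76.4, 221.2]
eef_rot: [[0.975, 0.002, 0.221], [-0.221, 0.001, 0.975], [0.002, -1.0, 0.002]]
ft_force: [-0.1, -1.1, -3.2]
width: 41.8
```

>>> jog_arm(targets="-1 0 0 0 0 0 0;-1 0 0 0 0 0 0;-1 0 0 0 0 0 0;-1 0 0 0 0 0 0;-1 0 0 0 0 0 0;-1 0 0 0 0 0 0;-1 0 -0.03 0 0 0 0;-1 0 -0.07 0 0 0 0;-1 0 -0.11 0 0 0 0;-1 0 -0.13 0 0 0 0;-1 0 -0.13 0 0 0 0")

```text
t: 24.35
eef_pos: [534.4, -76.7, 358.5]
eef_rot: [[0.975, 0.013, 0.221], [-0.221, -0.001, 0.975], [0.013, -1.0, 0.002]]
ft_force: [0.3, 0.1, 0.7]
width: 85.2
```

```bash
python3 - <<'E'
from h import *
p=vision.grab_frame("wrist"); cv2.imwrite("pics/w12.png",p["image"][:,:,::-1])
print([np.round(d["position"],1) for d in vision.tip_of(p,"die")],[np.round(d["position"],1) for d in vision.tip_of(p,"anvil")], proj(p,[531,-76,70]), proj(p,[531,-76,40]))
go(430,295,240,-13)
E
```

```text
[array([532.1, -73.7,  39. ])] [array([530. , -76.2,   7.4])] (np.float64(319.50971507868593), np.float64(219.8875845385959)) (np.float64(319.4873470835886), np.float64(211.0389203265666))
t=24.5 cur grasp [533.9 -76.6 195.5] w 85.6 yaw 77.2 -> 167  MOVE [-0.1834 -0.0442  0.3395] [-1.000e-02 -8.978e+01  1.400e-01] rows>= 13
```

View pics/w12.png

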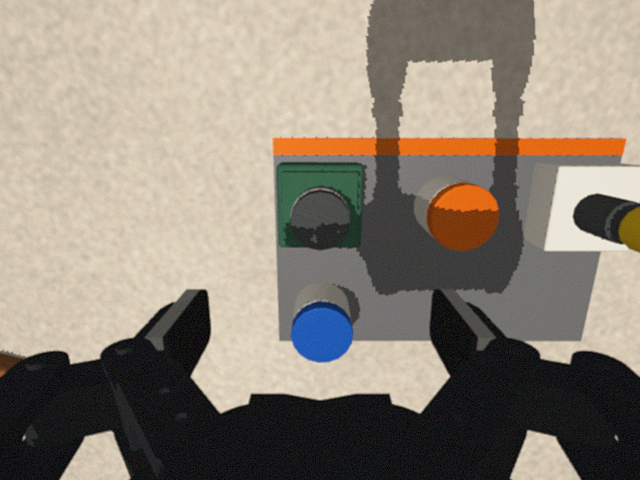

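Die top is at (320,220), exactly as predicted for the anvil centre. Next is the red-handled setter, already confirmed in the crop, with the jaws partly closed to clear the teal ones.

```bash
python3 - <<'E'
from h import *
go(430,295,240,5)
E
```

```text
t=24.5 cur grasp [533.9 -76.6 195.5] w 85.6 yaw 77.2 -> 5  MOVE [-0.1834 -0.0442  0.3395] [-1.300e-01  7.222e+01  1.000e-02] rows>= 11
```

>>> jog_arm(targets="-0.15 -0.1834 -0.044 0.3395 0 72.2 0;-0.15 -0.1834 -0.044 0.3395 0 72.2 0;-0.15 -0.1834 -0.044 0.3395 0 72.2 0;-0.15 -0.1834 -0.044 0.3395 0 72.2 0;-0.15 -0.1834 -0.044 0.3395 0 72.2 0;-0.15 -0.1834 -0.044 0.3395 0 72.2 0;-0.15 -0.1834 -0.044 0.3395 0 72.2 0;-0.15 -0.1834 -0.044 0.3395 0 72.2 0;-0.15 -0.1834 -0.044 0.3395 0 72.2 0;-0.15 -0.1834 -0.044 0.3395 0 72.2 0;-0.15 -0.1834 -0.044 0.3395 0 72.2 0;-0.15 -0.1834 -0.004 0.3395 0 72.2 0;-0.15 -0.1834 0.026 0.3395 0 72.2 0;-0.15 -0.1834 0.026 0.3395 0 72.2 0;-0.15 -0.1834 0.026 0.3395 0 72.2 0;-0.15 -0.1834 0.026 0.3395 0 72.2 0")

```text
t: 25.83
eef_pos: [430.4, 294.9, 325.5]
eef_rot: [[0.087, 0.002, 0.996], [-0.996, 0.001, 0.087], [-0.001, -1.0, 0.002]]
ft_force: [-0.5, 0.8, 0.8]
width: 49.4
```

```bash
python3 - <<'E'
from h import *
p=vision.grab_frame("wrist"); cv2.imwrite("pics/w13.png",p["image"][:,:,::-1])
print([np.round(d["position"],1) for d in vision.tip_of(p,"setter")], proj(p,[430,295,85]))
hsv=cv2.cvtColor(p["image"],cv2.COLOR_RGB2HSV); m=cv2.inRange(hsv,(0,180,60),(4,255,255)); c=np.argwhere(m>0); print(len(c),c.mean(0)[::-1],c.min(0),c.max(0))
go(430,295,64,5)
E
```

```text
[array([431.6, 234.5,   3.9]), array([338.2, 331.6,   0. ]), array([4.318e+02, 2.985e+02, 3.000e-01]), array([ 4.015e+02,  3.845e+02, -1.000e-01])] (np.float64(319.1715827225989), np.float64(248.97697340065932))
1580 [316.99493671 239.23987342] [211 296] [265 338]
t=25.9 cur grasp [430.6 295.  172.2] w 49.1 yaw 5.0 -> 5  MOVE [ 0.0002  0.1082 -0.0012] [-0.28 -0.01 -0.15] rows>= 3
```

View pics/w13.png

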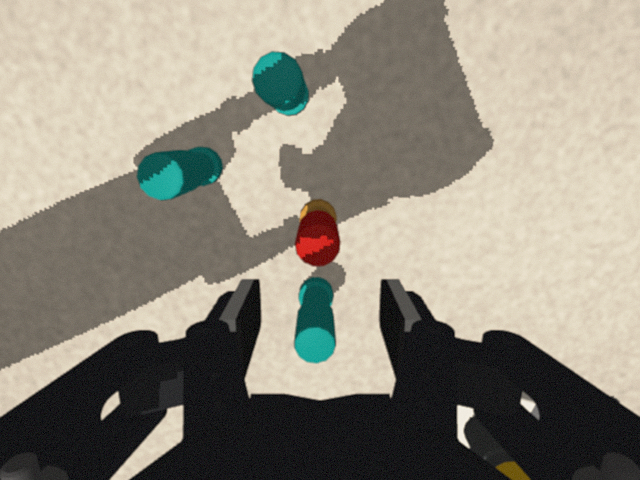

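The red-handled setter's top is at (317,244), with (319,249) predicted, so it is about 3 mm farther +y. The teal one at (316,320) lies outside the finger plane. I target (429.5,298).

```bash
python3 - <<'E'
from h import *
go(429.5,298,64,5)
E
```

```text
t=25.9 cur grasp [430.6 295.  172.2] w 49.1 yaw 5.0 -> 5  MOVE [-0.0028  0.1082 -0.0014] [-0.28 -0.01 -0.15] rows>= 3
```

>>> jog_arm(targets="-0.15 -0.003 0.02 -0.0015 0 0 0;-0.15 -0.003 0.05 -0.0015 0 0 0;-0.15 -0.003 0.08 -0.0015 0 0 0;-0.15 -0.003 0.1 -0.0015 0 0 0;-0.15 -0.003 0.108 -0.0015 0 0 0;-0.15 -0.003 0.108 -0.0015 0 0 0;1 -0.003 0.108 -0.0015 0 0 0;1 -0.003 0.108 -0.0015 0 0 0;1 -0.003 0.108 -0.0015 0 0 0;1 -0.003 0.108 -0.0015 0 0 0;1 -0.003 0.108 -0.0015 0 0 0;1 -0.003 0.108 -0.0015 0 0 0;1 -0.003 0.108 -0.0015 0 0 0", newtons=40)

```text
t: 27.02
eef_pos: [430.0, 298.5, 222.1]
eef_rot: [[0.087, 0.009, 0.996], [-0.996, 0.005, 0.087], [-0.004, -1.0, 0.009]]
ft_force: [-1.1, -1.0, 6.9]
width: 27.0
```

```bash
python3 - <<'E'
from h import *
go(531,-76,235,5)
E
```

```text
t=27.0 cur grasp [430.  298.5  67.1] w 27.0 yaw 5.0 -> 5  MOVE [ 0.3812 -0.1689  0.0695] [-0.51 -0.01 -0.25] rows>= 11
```

>>> jog_arm(targets="1 0 -0.04 0 0 0 0;1 0 -0.08 0 0 0 0;1 0 -0.12 0 0 0 0;1 0 -0.168 0 0 0 0;1 0.381 -0.168 0.07 0 0 0;1 0.381 -0.168 0.07 0 0 0;1 0.381 -0.168 0.07 0 0 0;1 0.381 -0.168 0.07 0 0 0;1 0.381 -0.168 0.07 0 0 0;1 0.381 -0.168 0.07 0 0 0;1 0.381 -0.168 0.07 0 0 0;1 0.381 -0.168 0.07 0 0 0;1 0.381 -0.168 0.07 0 0 0;1 0.381 -0.168 0.07 0 0 0;1 0.381 -0.168 0.07 0 0 0;1 0.381 -0.168 0.07 0 0 0;1 0.381 -0.168 0.07 0 0 0;1 0.381 -0.168 0.07 0 0 0")

```text
t: 28.52
eef_pos: [531.3, -74.5, 389.3]
eef_rot: [[0.089, 0.009, 0.996], [-0.996, 0.006, 0.089], [-0.005, -1.0, 0.009]]
ft_force: [0.3, -0.4, -2.5]
width: 27.2
```

```bash
python3 - <<'E'
from h import *
p=vision.grab_frame("wrist"); cv2.imwrite("pics/w14.png",p["image"][:,:,::-1])
q=vision.grab_frame("scene"); cv2.imwrite("pics/s14.png",cv2.resize(q["image"][160:360,180:480],None,fx=2.5,fy=2.5)[:,:,::-1])
s=readout.read_state(); P=s["eef_pos"]; 
print("pred handle top if centred",proj(p,[P[0],P[1],P[2]-155+18]), "setter tips w",[np.round(d["position"],1) for d in vision.tip_of(p,"setter")],"scene",[np.round(d["position"],1) for d in vision.tip_of(q,"setter")],[np.round(d["position"],1) for d in vision.tip_of(q,"die")])
go(531,-76,138,5)
E
```

```text
pred handle top if centred (np.float64(317.2968876756511), np.float64(345.4313830409806)) setter tips w [array([532. , -77.7, 166.8])] scene [array([333.3, 330.3,   1. ]), array([430.7, 229.8,   1.6]), array([399. , 385.6,   3.2]), array([533.4, -71.6, 166.5])] [array([530.8, -77. ,  38.2])]
t=28.8 cur grasp [531.4 -75.  234.2] w 27.0 yaw 5.1 -> 5  MOVE [ 0.0014  0.0962 -0.0013] [-0.53  0.07 -0.25] rows>= 3
```

View pics/w14.png

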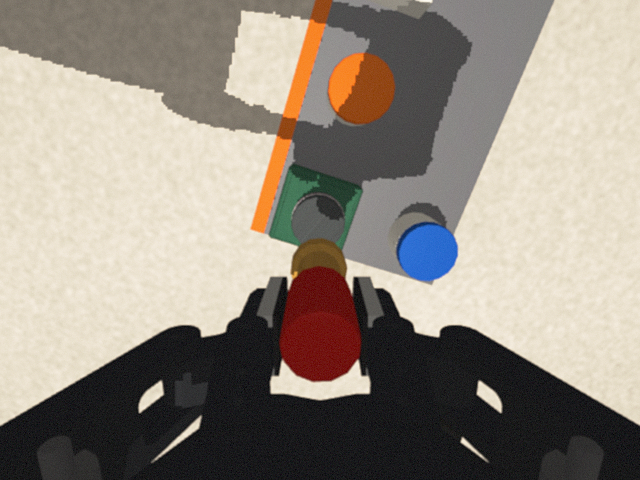

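View pics/s14.png

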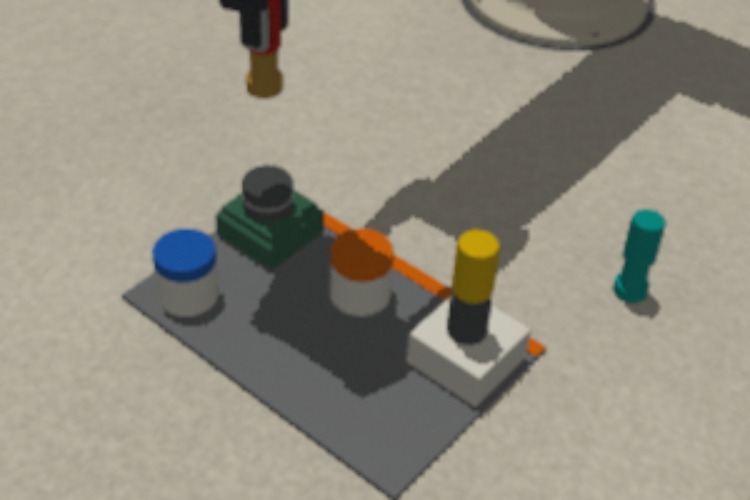

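The setter is held centred: its top is at (320,346) with (317,345) predicted. The die is below it in the centre of the anvil. I lower it and release.

>>> jog_arm(targets="1 0.001 0.035 -0.001 0 0 0;1 0.001 0.065 -0.001 0 0 0;1 0.001 0.085 -0.001 0 0 0;1 0.001 0.094 -0.001 0 0 0;1 0.001 0.0965 -0.001 0 0 0;1 0.001 0.097 -0.001 0 0 0;1 0.001 0.097 -0.001 0 0 0")

```text
t: 29.35
eef_pos: [531.5, -75.5, 293.1]
eef_rot: [[0.089, 0.01, 0.996], [-0.996, 0.005, 0.089], [-0.004, -1.0, 0.011]]
ft_force: [0.1, -0.7, -1.4]
width: 27.0
```

>>> jog_arm(targets="-0.2 0 0 0 0 0 0;-0.4 0 0 0 0 0 0;-0.6 0 0 0 0 0 0;-0.6 0 0 0 0 0 0;-0.6 0 0 0 0 0 0;-0.6 0 0 0 0 0 0;-0.6 0 -0.03 0 0 0 0;-0.6 0 -0.07 0 0 0 0;-0.6 0 -0.11 0 0 0 0;-0.6 0 -0.11 0 0 0 0;-0.6 0 -0.11 0 0 0 0")

```text
t: 30.27
eef_pos: [530.5, -76.0, 407.0]
eef_rot: [[0.089, 0.017, 0.996], [-0.996, 0.004, 0.089], [-0.002, -1.0, 0.017]]
ft_force: [0.3, -0.7, -0.2]
width: 68.5
```

```bash
python3 - <<'E'
from h import *
p=vision.grab_frame("wrist"); cv2.imwrite("pics/w15.png",p["image"][:,:,::-1])
print([np.round(d["position"],1) for d in vision.tip_of(p,"setter")], proj(p,[531,-76,155]))
go(400,-250,300)
E
```

```text
[array([534.1, -77.1,  68. ])] (np.float64(314.33378715576686), np.float64(244.06876742769705))
t=30.4 cur grasp [530.4 -76.  247.5] w 68.3 yaw 5.1 -> 5.1  MOVE [ 0.1615 -0.0547 -0.1448] [-0.58  0.   -0.24] rows>= 6
```

View pics/w15.png

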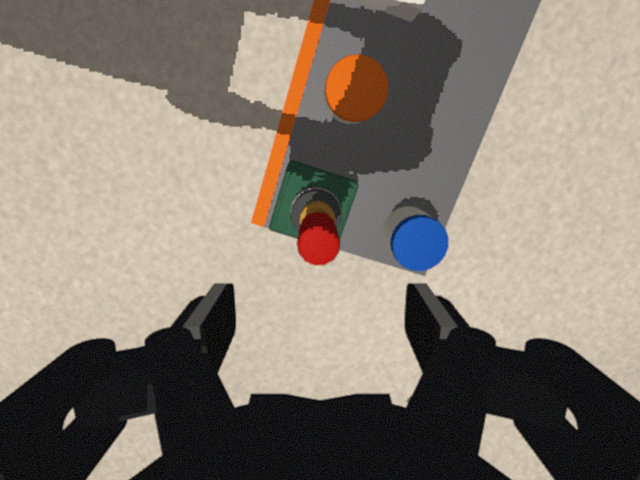

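The setter stands on the die. I move the arm clear for a final check from the fixed cameras.

>>> jog_arm(targets="-0.6 0.16 -0.055 -0.145 0 0 0;-0.6 0.16 -0.055 -0.145 0 0 0;-0.6 0.16 -0.055 -0.145 0 0 0;-0.6 0.26 -0.055 -0.145 0 0 0;-0.6 0.26 -0.055 -0.145 0 0 0;-0.6 0.26 -0.055 -0.145 0 0 0;-0.6 0.26 -0.055 -0.145 0 0 0;-0.6 0.26 -0.055 -0.145 0 0 0;-0.6 0.26 -0.055 -0.145 0 0 0;-0.6 0.26 -0.055 -0.145 0 0 0;-0.6 0.26 -0.055 -0.145 0 0 0;-0.6 0.26 -0.055 -0.145 0 0 0")

```text
t: 31.37
eef_pos: [409.0, -347.0, 454.2]
eef_rot: [[0.09, 0.009, 0.996], [-0.996, 0.006, 0.09], [-0.005, -1.0, 0.01]]
ft_force: [-0.0, 1.0, 0.6]
width: 68.5
```

```bash
python3 - <<'E'
from h import *
q=vision.grab_frame("scene"); t=vision.grab_frame("top")
T=t["image"].copy()
tg={"cutter":(580,138.5,40),"die":(531,-76,40),"setter":(531,-76,70),"orange_pot":(555.5,31,5),"blue_pot":(628.5,-98.5,5)}
top={"cutter":135,"die":70,"setter":155,"orange_pot":59,"blue_pot":59}
for n in list(tg)+["mug","seam_roller"]:
  print(n,tg.get(n),"scene",[np.round(d["position"]).tolist() for d in vision.tip_of(q,n)],"top",[np.round(d["position"]).tolist() for d in vision.tip_of(t,n)])
hsv=cv2.cvtColor(T,cv2.COLOR_RGB2HSV)
for n,lo,hi,z in (("orange_pot",(5,150,80),(20,255,255),59),("blue_pot",(105,150,60),(125,255,255),59),("cutter",(20,150,70),(35,255,255),135),("setter",(0,180,80),(4,255,255),155)):
  u,v=map(int,proj(t,(*tg[n][:2],z))); m=cv2.inRange(hsv,lo,hi); mm=np.zeros_like(m); mm[v-16:v+17,u-16:u+17]=m[v-16:v+17,u-16:u+17]
  if n=="orange_pot": mm[v+14:]=0
  c=np.argwhere(mm>0)
  print(n,len(c),np.round(ray(t,*c.mean(0)[::-1],z),1) if len(c) else None)
cv2.imwrite("pics/fin.png",np.vstack([cv2.resize(T[120:290,200:420],(388,300)) ,cv2.resize(q["image"][180:380,200:459],(388,300))])[:,:,::-1])
print(readout.read_state()["t"])
E
```

```text
cutter (580, 138.5, 40) scene [[582.0, 139.0, 41.0]] top [[578.0, 137.0, 45.0]]
die (531, -76, 40) scene [] top [[533.0, -72.0, 43.0]]
setter (531, -76, 70) scene [[430.0, 230.0, 5.0], [400.0, 387.0, -2.0], [332.0, 333.0, 1.0], [537.0, -76.0, 72.0]] top [[400.0, 390.0, 0.0], [332.0, 328.0, 2.0], [432.0, 234.0, 3.0], [535.0, -76.0, 73.0]]
orange_pot (555.5, 31, 5) scene [[557.0, 28.0, 4.0]] top [[559.0, 27.0, 2.0]]
blue_pot (628.5, -98.5, 5) scene [[632.0, -97.0, 5.0]] top [[628.0, -99.0, 5.0], [577.0, 137.0, 43.0], [532.0, -76.0, 7.0]]
mug None scene [[711.0, 397.0, -1.0]] top [[704.0, 391.0, 2.0], [628.0, -98.0, 10.0]]
seam_roller None scene [] top [[641.0, -400.0, -3.0]]
orange_pot 490 [557.2  29.7  59. ]
blue_pot 456 [630.  -96.8  59. ]
cutter 247 [578.5 132.5 135. ]
setter 154 [533.7 -77.3 155. ]
32.1667
```

View pics/fin.png

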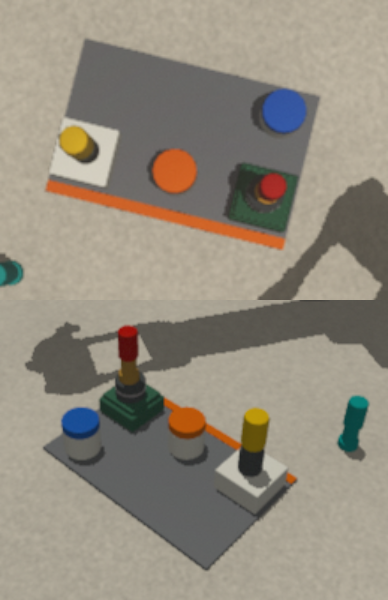

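```bash
python3 -c "
from rig import close_job
print(close_job())"
```

```text
the job is handed in; nothing more can be done
None
```

The eyelet station is set out and the job is handed in, at about 32 s on the robot's clock, with the gripper open and well clear. No verdict was given.

What the last pictures from the two fixed cameras showed:

| Thing | Distance from target | Limit |
|---|---|---|
| Cutter on the nylon block | about 2 mm | 12 mm |
| Die on the anvil | about 2–5 mm | 12 mm |
| Setter on the die | about 2–6 mm | 10 mm |
| Orange pot midway between the blocks | about 2–5 mm | 15 mm |
| Blue pot behind the anvil | about 1–4 mm | 15 mm each way |

- **Upright:** by eye, all five stand upright in those pictures. I did not measure tilt.
- **Setter choice:** I took the red-handled brass one and left the three teal ones where they were.
- **Mug and roller:** the mug reads within about 6 mm of where it started, and the roller within about 5 mm (top view). The arm never came close to the mug, and the fingertips stayed above the roller.

Where checks failed or disagreed:
- The scene camera did not find the die or the roller in the last picture, so those rest on the top camera alone.
- The scene camera placed the setter about 6 mm off; the top camera and a colour check put it at 3–4 mm.
- A colour check put the cutter about 6 mm off. It counted the side of the handle as well, so I relied on the networks' positions instead.

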